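# Stack washed heat sinks crosswise to dry

### The arm

A 6-joint arm with a two-finger parallel gripper is mounted at the origin on the work surface. World frame = base frame: x ahead of the robot, y to its left, z up, the work surface at z = 0. Lengths are in m, angles in rad, forces in N, time in s.
With the tool pointing down it reaches from about 0.25 to 0.725 m from the base axis. Payload 4 kg.
Tool frame: the origin (TCP) lies midway between the tips of the shut fingers; the grasp point (between the pads) lies 19 mm behind it; z points along the fingers, y is the line along which they close (so a half turn about z gives the same grasp; the last joint's range is limited). The gripper opens to 85 mm and grips with 20 to 120 N. Pads are 22 mm wide; open, the fingers measure 114 mm over their backs; the gripper's body (76 mm by 85 mm) begins 54 mm behind the grasp point. The pads swing forward as they close: fully open they stand 13 mm farther back than shut.
Start: joints at [1.253, 0.241, 0.005, 1.335, 0, 1.571], TCP at [0.156, 0.475, 0.231] pointing down, gripper open.
Joint ranges: [-2.72, 2.72], [-1.05, 1.87], [-1.09, 1.28], [-1.99, 2.15], [-1.42, 1.44], [-3.14, 3.14]. Speed limits (rad/s): [2.79, 2.79, 3.14, 3.14, 3.14, 3.14].

### API

Orientations are given as a unit quaternion [x, y, z, w].
In Python, from workcell import monitor, vision, job gives the robot as it stands.
- The arm moves only by the tool move_arm, never from a script. Its argument "moves" is a list that holds one entry, the list of rows, each a list of 5 numbers: the shift along the world's x, y, z in m, then the turn about the world's z in degrees, then the opening in per cent of the stroke, from 0 (shut) to 100 (fully open). In form: [[[x, y, z, turn, gripper], ...]]. A call has 1 to 5 rows; each row is the pose to reach, as a shift and turn from the pose commanded when the call began; what a row does not reach only later rows make up. A row lasts 1/8 s, in which the tool goes at most 62.5 mm and 10.7 degrees, less where a joint would pass 70% of its speed; a pose out of reach is approached as far as the arm can. A call with a gripper value outside its range is refused whole. The fingers move at their own pace and stop on an object; the grip force is fixed at half the most. Time passes only in rows, so rows that repeat a pose let the fingers close. It gives the time, the measured TCP pose, the force, the opening and the grip force at its end, in the units of the state.
- monitor.get_obs(): the state, without advancing time (a new reading comes with each control period).
- vision.camera(name): name is "scene" or "top" or "wrist"; returns a dict with "color" (420x560x3 uint8, red, green, blue), "camera_matrix" (3x3 intrinsics, pixels), "eye" and "attitude" of the camera in the world; the wrist camera has in their place "hand_eye" (4x4, takes a point from camera to tool coordinates, whose origin is the TCP and whose axes are the flange's). Camera axes: x right, y up, looking along -z (the intrinsics and any distortion apply to the point x, -y, -z); pixel columns grow to the right and rows downward; lengths in m; the calibration is good to about 2 mm. A picture is of the moment at which its call begins: read the wrist's pose just before it. There is no depth.
- job.job_done(): hands the job in; it is judged then, once.
The state is a dict: "clock": time; "joint_pos": joint angles; "joint_vel": joint speeds; "tau": joint torques, N m; "eef_pos": TCP position; "tool_rot": TCP orientation; "ft_force": force on the tool from outside, world axes, zero at the start; "ft_torque": the same for the moment, N m; "grip_width": finger opening in m; "grasp_force": force on a finger pad.
Only numpy, scipy, OpenCV 4.12 (cv2) and the standard library are available. Lean on these libraries where they do the work, as an engineer would, in place of code of your own. Each camera call takes 0.05 s, during which the arm holds its last target. There are 200 camera calls.

### The job

Stack the four washed heat-sink bars crosswise on the wooden-railed drying rack so that air can pass between them: first lay the two black bars level across both rails, centred on the blue marks, then lay the two bare silver bars across the black ones, each straight above one of the rails. Keep every bar fins up and centred so that its ends overhang evenly, and leave the meter, the bottle and the solder spool where they are.

Things in the scene. Friction and masses are not known exactly. Their poses are not given: they have to be found in the camera images.
- rack: fixed drying rack: white base 170 x 170 x 6 mm, two wooden rails 150 long, 24 wide, tops at z = 30 mm. Origin: centre of its underside. Rails run along its x at y = +-45 mm, each with blue bands (36 mm long) centred at x = +-45. A black bar lies along rack y over the two bands of one x (underside at 30 mm), a silver bar along rack x over one rail (underside at 48 mm)
- black_a: heat-sink bar, black aluminium, 140 x 24 mm and 18 mm tall, about 90 g, lying with its fins up; origin at the centre of its underside, x along its length, y across its 24 mm width, z up; its two ends are alike
- black_b: heat-sink bar, black aluminium, 140 x 24 mm and 18 mm tall, about 90 g, lying with its fins up; origin at the centre of its underside, x along its length, y across its 24 mm width, z up; its two ends are alike
- silver_a: heat-sink bar, bare silver aluminium, 140 x 24 mm and 18 mm tall, about 90 g, lying with its fins up; origin at the centre of its underside, x along its length, y across its 24 mm width, z up; its two ends are alike
- silver_b: heat-sink bar, bare silver aluminium, 140 x 24 mm and 18 mm tall, about 90 g, lying with its fins up; origin at the centre of its underside, x along its length, y across its 24 mm width, z up; its two ends are alike
- meter: red and black multimeter lying on the bench, 75 x 150 x 34 mm (x, y, z), plus a dial up to 46 mm; origin at the centre of its underside; leave alone
- bottle: white dropper bottle, 38 mm diameter, 92 mm tall, standing; origin at the centre of its underside; leave alone
- spool: spool of solder with blue flanges, 60 mm diameter, 40 mm tall, standing on its flange; origin at the centre of its underside; leave alone
Not all that is in view belongs to the job. What is shaped like the black_b but orange or turquoise is not meant.

How it is judged:
By the outcome, as a careful person would: the job done as asked, in the order asked, and still so for the second after the job is handed in, with the robot touching nothing.
It also fails if it takes over 72 s, if anything falls off the work surface, if the arm or the gripper's body presses on something with over 40 N, if the wrist force passes 120 N, or if a joint passes its speed limit or range.

## Working session

There is one attempt and no reset: what is moved stays moved. The work goes in short steps, Python scripts to look and compute and a tool call to move; the robot and the scene stay as the last step left them, time stands still between calls to the robot, and variables do not carry over. Pictures are saved under pics/ and viewed, at most 10 in all, crops included, and the job is handed in when it is done.

Besides the shell and the picture viewer there is one more tool, called after ">>>" by a JSON object that holds its "op" and its "data". move_arm: Moves the arm, as the interface text tells. Its arguments: {"type":"object","properties":{"moves":{"type":"array","items":{"type":"array","items":{"type":"array","items":{"type":"number"}}}}},"required":["moves"]}

```bash
mkdir -p pics; cat > h.py <<'E'
import numpy as np, cv2
from scipy.spatial.transform import Rotation as R
from workcell import monitor, vision, job
E
python3 - <<'E'
from h import *
o=monitor.get_obs(); print(o['clock'],o['eef_pos'],o['tool_rot'])
for n in ['top','scene']:
    c=vision.camera(n); cv2.imwrite(f'pics/{n}0.png',c['color'][...,::-1]); print({k:v for k,v in c.items() if k!='color'})
E
```

```text
0.0 [0.15603217 0.47438785 0.23043198] [ 1.58227628e-01  9.87402140e-01 -1.00250699e-03 -1.60803135e-04]
{'camera_matrix': array([[429.82321524,   0.        , 276.1577993 ],
       [  0.        , 429.82321524, 213.37709513],
       [  0.        ,   0.        ,   1.        ]]), 'eye': array([0.24429018, 0.12974066, 1.37389955]), 'attitude': array([-0.0798656 ,  0.08108164,  0.7214963 , -0.68300099])}
{'camera_matrix': array([[385.07887384,   0.        , 276.2238222 ],
       [  0.        , 385.07887384, 217.07359644],
       [  0.        ,   0.        ,   1.        ]]), 'eye': array([1.35485297, 0.06306712, 0.62943477]), 'attitude': array([0.32493299, 0.31000678, 0.60741913, 0.65525289])}
```

View pics/top0.png

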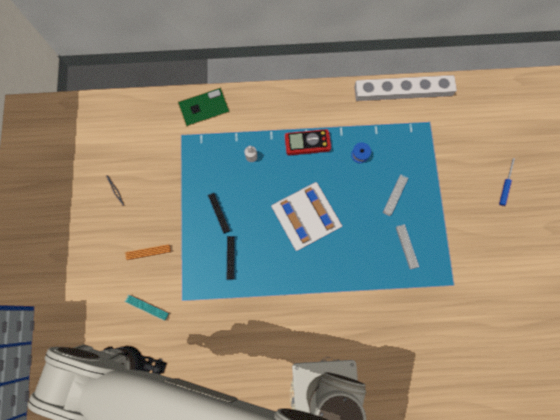

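View pics/scene0.png

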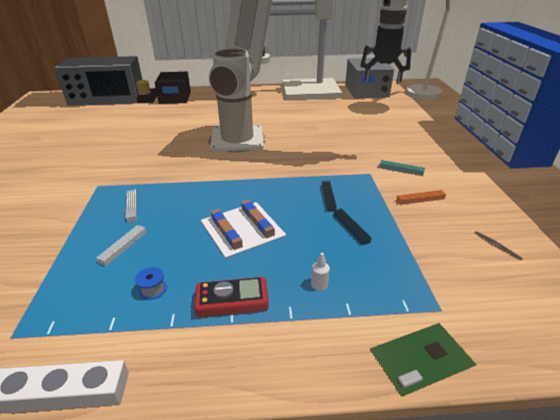

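Top view: the rack is at (307,216). The black bars are at (219,213) and (231,258), and the silver bars at (396,195) and (407,246). The orange (148,252) and turquoise (147,307) bars are decoys. One enlarged crop should confirm this and let me measure.

```bash
cat >> h.py <<'E'
def ray(c,uv,z,pose=None):
    """pixels -> world points on plane z"""
    K=c['camera_matrix']; uv=np.atleast_2d(uv).astype(float)
    d=np.c_[(uv[:,0]-K[0,2])/K[0,0],-(uv[:,1]-K[1,2])/K[1,1],-np.ones(len(uv))]
    if pose is None: e=np.array(c['eye']); M=R.from_quat(c['attitude']).as_matrix()
    else:
        H=np.array(c['hand_eye']); Rt=R.from_quat(pose[1]).as_matrix()
        M=Rt@H[:3,:3]; e=Rt@H[:3,3]+pose[0]
    w=d@M.T; return e+w*((z-e[2])/w[:,2])[:,None]
E
python3 - <<'E'
from h import *
c=vision.camera('top'); im=c['color']
cv2.imwrite('pics/crop.png',cv2.resize(im[120:300,180:450],None,fx=2.96,fy=2.96,interpolation=cv2.INTER_CUBIC)[...,::-1])
hsv=cv2.cvtColor(im,cv2.COLOR_RGB2HSV)
for n,(u,v),m in [('ba',(219,213),hsv[...,2]<65),('bb',(231,258),hsv[...,2]<65),('sa',(396,195),hsv[...,1]<110),('sb',(407,246),hsv[...,1]<110),('rack',(307,216),(hsv[...,1]<60)&(hsv[...,2]>120)|(hsv[...,0]<25)|(hsv[...,0]>112))]:
    r=34 if n!='rack' else 38
    mm=np.zeros(m.shape,np.uint8); mm[v-r:v+r,u-r:u+r]=m[v-r:v+r,u-r:u+r]
    k,l,s,ce=cv2.connectedComponentsWithStats(mm); i=1+np.argmax(s[1:,4])
    p=np.argwhere(l==i)[:,::-1]
    w=ray(c,p,0.012 if n!='rack' else .006)[:,:2]
    rc=cv2.minAreaRect(w.astype(np.float32)); b=cv2.boxPoints(rc)
    q=w-w.mean(0); e,V=np.linalg.eigh(q.T@q)
    print(n,s[i,4],np.round(rc[0],4),np.round(rc[1],4),round(rc[2],1),'mean',w.mean(0).round(4),'ang',round(np.degrees(np.arctan2(V[1,1],V[0,1])),1))
E
```

```text
ba 246 [0.5729 0.3053] [0.1366 0.0198] 20.4 mean [0.5726 0.3049] ang -159.4
bb 258 [0.4253 0.2729] [0.0189 0.1311] 88.2 mean [0.4235 0.2717] ang 177.8
sa 410 [ 0.6011 -0.2748] [0.0315 0.1491] 59.9 mean [ 0.6001 -0.2739] ang 150.1
sb 473 [ 0.4303 -0.2918] [0.1448 0.0336] 11.9 mean [ 0.4298 -0.292 ] ang -168.0
rack 2469 [0.5495 0.0215] [0.1727 0.1727] 25.2 mean [0.5477 0.0219] ang 103.2
```

View pics/crop.png

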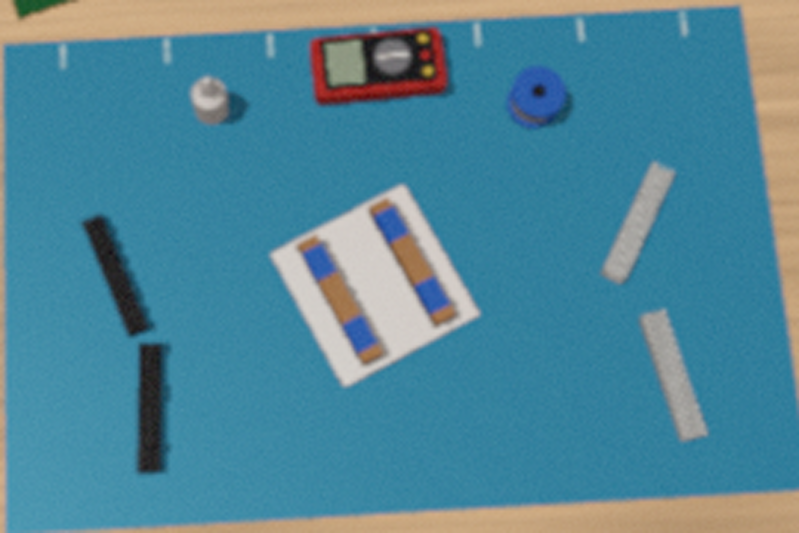

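Both black bars, crop (117,275) and (151,408), and both silver bars, crop (638,222) and (673,375), are clear. The rack is at crop (375,285), turned about 25°. Moving over black_a.

>>> {"op": "move_arm", "data": {"moves": [[[0.21,-0.085,-0.03,20,100],[0.21,-0.085,-0.03,20,100],[0.21,-0.085,-0.03,20,100],[0.27,-0.11,-0.04,30,100],[0.32,-0.13,-0.05,38,70]]]}}

```text
clock: 0.78
eef_pos: [0.4296, 0.3638, 0.1895]
tool_rot: [-0.174, 0.985, 0.0, -0.0]
ft_force: [0.5, 1.2, 0.3]
grip_width: 0.0699
grasp_force: 0.0
```

>>> {"op": "move_arm", "data": {"moves": [[[0.05,-0.02,0.0,0,70],[0.097,-0.04,0.0,0.6,70],[0.097,-0.04,0.0,0.6,70]]]}}

```text
clock: 1.15
eef_pos: [0.5279, 0.3224, 0.1884]
tool_rot: [-0.174, 0.985, -0.0, -0.0]
ft_force: [-0.9, 0.5, -0.5]
grip_width: 0.0598
grasp_force: 0.0
```

```bash
cat >> h.py <<'E'
def look(name):
    o=monitor.get_obs(); c=vision.camera('wrist'); cv2.imwrite(f'pics/{name}.png',c['color'][...,::-1])
    y=R.from_quat(o['tool_rot']).as_matrix()[:,1]
    print(round(o['clock'],2),np.round(o['eef_pos'],4),'close ang',round(np.degrees(np.arctan2(y[1],y[0])),2),'w',round(o['grip_width'],4),'v',np.abs(o['joint_vel']).max().round(3))
    np.savez(f'pics/{name}.npz',K=c['camera_matrix'],H=c['hand_eye'],p=o['eef_pos'],q=o['tool_rot'])
def wray(name,uv,z):
    d=np.load(f'pics/{name}.npz'); return ray({'camera_matrix':d['K'],'hand_eye':d['H']},uv,z,(d['p'],d['q']))
E
python3 -c "
from h import *
look('w1'); print(np.load('pics/w1.npz')['H'].round(3))"
```

```text
1.15 [0.5279 0.3224 0.1884] close ang 110.09 w 0.0598 v 0.059
[[-0.     0.951  0.308  0.079]
 [ 1.     0.     0.001  0.001]
 [ 0.001  0.308 -0.951 -0.142]
 [ 0.     0.     0.     1.   ]]
```

View pics/w1.png

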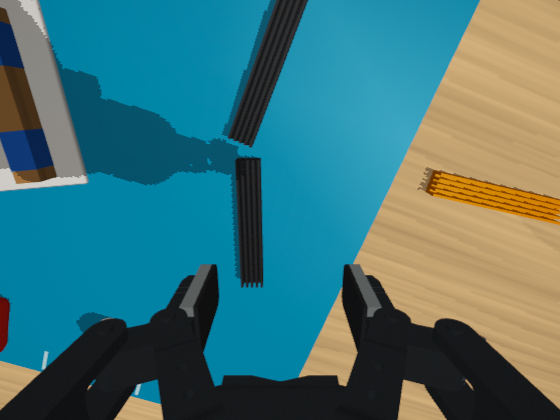

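Wrist view: black_a runs from (249,158) to (252,286), and the end of black_b is at (241,140). I'll compute the offset.

```bash
cat >> h.py <<'E'
def bar(name,mask,seed,z=.018):
    n,l,s,c=cv2.connectedComponentsWithStats(mask.astype(np.uint8)); i=l[seed[1],seed[0]]
    p=np.argwhere(l==i)[:,::-1]; w=wray(name,p,z)[:,:2]
    rc=cv2.minAreaRect(w.astype(np.float32)); (a,b),t=rc[1],rc[2]
    if b>a: t+=90
    box=cv2.boxPoints(cv2.minAreaRect(p.astype(np.float32)))
    print('centre',np.round(rc[0],4),'size',np.round(rc[1],4),'ang',round(t%180,2),'n',s[i,4],'px',box.round().tolist()); return rc[0],t
E
python3 - <<'E'
from h import *
im=cv2.imread('pics/w1.png'); v=im.max(2)
m=(v<75); m[290:]=0; m[:150]=0
bar('w1',m,(251,220))
p=wray('w1',[(238,158),(261,158),(241.5,286),(263.5,286)],.018); print(p.round(4))
m=(v<75); m[150:]=0; bar('w1',m,(265,70))
E
```

```text
centre [0.5733 0.3057] size [0.1403 0.0242] ang 20.25 n 2985 px [[235.0, 158.0], [260.0, 157.0], [265.0, 286.0], [241.0, 287.0]]
[[0.5106 0.2731 0.018 ]
 [0.503  0.2939 0.018 ]
 [0.643  0.3196 0.018 ]
 [0.6346 0.3423 0.018 ]]
centre [0.4301 0.2724] size [0.0241 0.1319] ang 177.65 n 4144 px [[225.0, 137.0], [280.0, -10.0], [307.0, 0.0], [252.0, 147.0]]
```

>>> {"op": "move_arm", "data": {"moves": [[[0.025,-0.009,-0.05,0,60],[0.045,-0.017,-0.09,0,60],[0.045,-0.017,-0.13,0,60],[0.045,-0.017,-0.13,0,60]]]}}

```text
clock: 1.7
eef_pos: [0.5657, 0.3067, 0.0558]
tool_rot: [-0.178, 0.984, -0.001, -0.005]
ft_force: [-1.0, 0.1, 0.3]
grip_width: 0.0512
grasp_force: 0.0
```

>>> {"op": "move_arm", "data": {"moves": [[[0,0,0,0,60],[0,0,0,0,60]]]}}

```text
clock: 1.95
eef_pos: [0.5711, 0.3091, 0.0627]
tool_rot: [-0.178, 0.984, 0.001, 0.002]
ft_force: [0.8, 0.5, 0.7]
grip_width: 0.0511
grasp_force: 0.0
```

>>> {"op": "move_arm", "data": {"moves": [[[0.002,-0.0034,-0.03,0,60],[0.002,-0.0034,-0.05,0,60],[0.002,-0.0034,-0.058,0,60],[0.002,-0.0034,-0.058,0,60]]]}}

```text
clock: 2.45
eef_pos: [0.5724, 0.3046, 0.0026]
tool_rot: [-0.177, 0.984, 0.0, 0.0]
ft_force: [0.5, 0.6, -0.9]
grip_width: 0.0512
grasp_force: 0.0
```

>>> {"op": "move_arm", "data": {"moves": [[[0,0,0,0,0],[0,0,0,0,0],[0,0,0,0,0],[0,0,0,0,0]]]}}

```text
clock: 2.95
eef_pos: [0.5731, 0.3049, 0.0035]
tool_rot: [-0.177, 0.984, 0.001, 0.001]
ft_force: [0.1, 0.8, 6.0]
grip_width: 0.0225
grasp_force: 61.9
```

>>> {"op": "move_arm", "data": {"moves": [[[0,0,0.04,0,0],[0,-0.02,0.09,-10,0],[0.004,-0.06,0.14,-20,0],[0.008,-0.11,0.17,-30,0],[0.01,-0.16,0.19,-40,0]]]}}

```text
clock: 3.58
eef_pos: [0.5827, 0.1431, 0.1939]
tool_rot: [0.173, 0.985, 0.0, 0.001]
ft_force: [0.7, 0.8, -1.4]
grip_width: 0.0224
grasp_force: 61.1
```

>>> {"op": "move_arm", "data": {"moves": [[[0.003,-0.05,0.006,-10,0],[0.006,-0.09,0.006,-20,0],[0.007,-0.104,0.006,-30,0],[0.007,-0.104,0.006,-40,0],[0.007,-0.104,0.006,-45,0]]]}}

```text
clock: 4.2
eef_pos: [0.5887, 0.0396, 0.1975]
tool_rot: [0.536, 0.844, -0.0, -0.0]
ft_force: [0.2, 0.3, -0.6]
grip_width: 0.0223
grasp_force: 61.1
```

>>> {"op": "move_arm", "data": {"moves": [[[0,0,0,0,0],[0,0,0,0,0]]]}}

```text
clock: 4.45
eef_pos: [0.5889, 0.0403, 0.1976]
tool_rot: [0.534, 0.846, -0.0, -0.0]
ft_force: [0.2, -0.2, -0.7]
grip_width: 0.0223
grasp_force: 61.1
```

```bash
python3 -c "
from h import *
look('w2')"
```

```text
4.45 [0.5889 0.0403 0.1976] close ang 25.47 w 0.0223 v 0.005
```

View pics/w2.png

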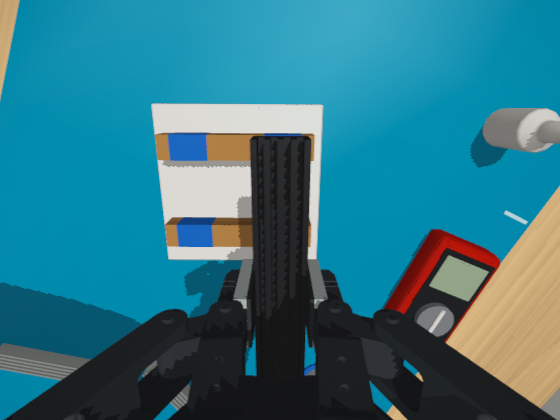

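The rack shows clearly. The left blue bands are at (188,146) and (195,233), the rails end at (156,147) and (166,232), and the base corners are at (152,105), (323,105) and (169,259). An enlarged crop will refine these.

```bash
python3 - <<'E'
from h import *
im=cv2.imread('pics/w2.png'); cv2.imwrite('pics/w2c.png',cv2.resize(im[95:270,145:335],None,fx=4,fy=3.4286*1,interpolation=cv2.INTER_CUBIC)[:600])
E
```

```text
(no output)
```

View pics/w2c.png

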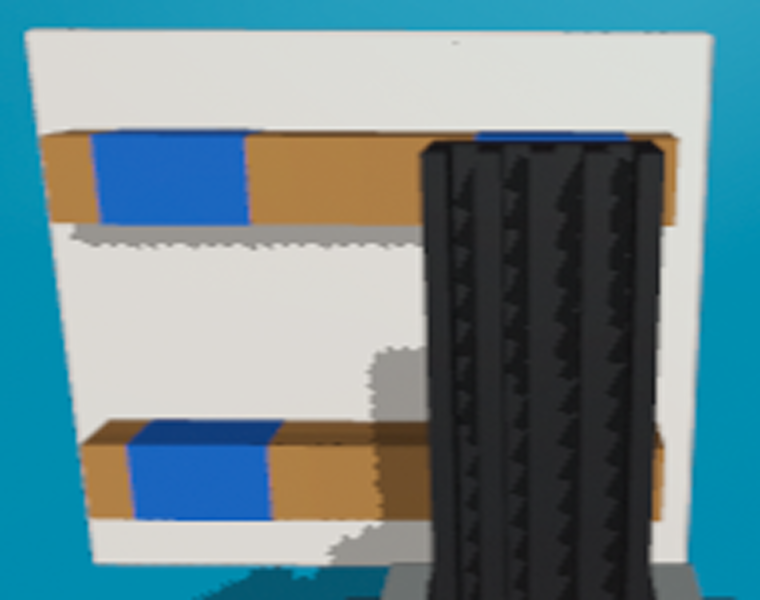

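```bash
python3 - <<'E'
from h import *
from scipy.optimize import least_squares
P=[(43,136,-75,57),(52,224,-75,33),(677,138,75,57),(674,224,75,33),(93,135,-63,57),(101,224,-63,33),(246,136,-27,57),(249,224,-27,33),
(82,445,-75,-33),(92,519,-75,-57),(663,444,75,-33),(661,519,75,-57),(128,445,-63,-33),(135,519,-63,-57),(269,444,-27,-33),(272,519,-27,-57)]
P=np.array(P,float); uv=np.c_[P[:,0]/4+145-.4,P[:,1]/3.4286+95-.4]; L=P[:,2:]/1000
W=wray('w2',uv,.030)[:,:2]
f=lambda s:(np.c_[np.cos(s[2])*L[:,0]-np.sin(s[2])*L[:,1],np.sin(s[2])*L[:,0]+np.cos(s[2])*L[:,1]]+s[:2]-W).ravel()
s=least_squares(f,[.55,.02,.44]).x; print(s,np.degrees(s[2]),(f(s).reshape(-1,2)*1000).round(1).tolist())
for n,p in [('B+',(.045,0)),('B-',(-.045,0)),('S+',(0,.045)),('S-',(0,-.045))]:
    print(n,(s[:2]+R.from_euler('z',s[2]).as_matrix()[:2,:2]@p).round(4))
# bar position in hand: end of held bar top, z estimate
e=wray('w2',[(421/4+145,150/3.4286+95),(660/4+145,150/3.4286+95)],.1976-.0035+.018)[:,:2]; print(e, e.mean(0)-np.array([np.cos(np.radians(115.47)),np.sin(np.radians(115.47))])*.07)
E
```

```text
[0.55066909 0.02101587 0.44153727] 25.298221994615712 [[-1.0, -0.2], [-0.4, 0.1], [0.4, 0.6], [0.5, 0.1], [-0.6, -0.3], [-0.2, 0.2], [-0.5, -0.1], [0.3, 0.3], [-0.4, -0.1], [-0.5, -0.1], [1.2, -0.2], [0.9, -0.0], [-0.2, -0.0], [0.2, 0.2], [-0.1, -0.5], [0.4, 0.1]]
B+ [0.5914 0.0402]
B- [0.51   0.0018]
S+ [0.5314 0.0617]
S- [ 0.5699 -0.0197]
[[0.54935657 0.09703655]
 [0.5702822  0.10699946]] [0.58992208 0.03882126]
```

>>> {"op": "move_arm", "data": {"moves": [[[0.002,0.0008,-0.05,-0.2,0],[0.002,0.0008,-0.1,-0.2,0],[0.002,0.0008,-0.14,-0.2,0],[0.002,0.0008,-0.155,-0.2,0],[0.002,0.0008,-0.155,-0.2,0]]]}}

```text
clock: 5.12
eef_pos: [0.5906, 0.0411, 0.0423]
tool_rot: [0.536, 0.844, -0.0, -0.001]
ft_force: [-0.7, 0.0, 0.2]
grip_width: 0.0224
grasp_force: 61.1
```

>>> {"op": "move_arm", "data": {"moves": [[[0,0,0,0,0],[0,0,-0.004,0,0],[0,0,-0.008,0,0],[0,0,-0.008,0,0]]]}}

```text
clock: 5.62
eef_pos: [0.5908, 0.0411, 0.0348]
tool_rot: [0.536, 0.844, -0.0, -0.0]
ft_force: [0.3, -0.3, -0.7]
grip_width: 0.0222
grasp_force: 61.1
```

>>> {"op": "move_arm", "data": {"moves": [[[0,0,-0.001,0,0],[0,0,-0.0015,0,0],[0,0,-0.0015,0,0]]]}}

```text
clock: 6.0
eef_pos: [0.5911, 0.0411, 0.0335]
tool_rot: [0.536, 0.844, 0.0, 0.0]
ft_force: [-0.4, -0.6, 0.3]
grip_width: 0.0222
grasp_force: 61.4
```

>>> {"op": "move_arm", "data": {"moves": [[[0,0,-0.0006,0,0],[0,0,-0.0006,0,0]]]}}

```text
clock: 6.25
eef_pos: [0.5911, 0.0411, 0.0335]
tool_rot: [0.536, 0.844, 0.0, 0.0]
ft_force: [-2.7, -0.6, 5.6]
grip_width: 0.0224
grasp_force: 61.9
```

>>> {"op": "move_arm", "data": {"moves": [[[0,0,0,0,60],[0,0,0,0,60],[0,0,0,0,60]]]}}

```text
clock: 6.62
eef_pos: [0.5911, 0.041, 0.0325]
tool_rot: [0.536, 0.844, -0.0, -0.0]
ft_force: [0.1, 0.2, -0.8]
grip_width: 0.0511
grasp_force: 0.0
```

>>> {"op": "move_arm", "data": {"moves": [[[0,0,0.05,0,60],[0,0,0.1,0,60],[-0.005,0.05,0.14,10,60],[-0.01,0.08,0.164,20,60],[-0.015,0.12,0.164,30,60]]]}}

```text
clock: 7.25
eef_pos: [0.5777, 0.1622, 0.1999]
tool_rot: [0.297, 0.955, 0.002, 0.003]
ft_force: [0.2, -0.0, 1.2]
grip_width: 0.051
grasp_force: 0.0
```

```bash
python3 -c "
from h import *
look('w3')"
```

```text
7.25 [0.5777 0.1622 0.1999] close ang 55.46 w 0.051 v 0.846
```

View pics/w3.png

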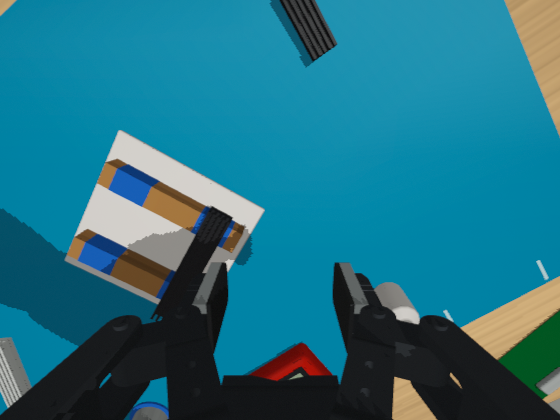

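The bar lies over the right-hand bands, about (210,240), as intended. Next is black_b, near (0.426,0.2726) with its closing angle at 87.65°.

>>> {"op": "move_arm", "data": {"moves": [[[-0.05,0.036,-0.01,10,60],[-0.1,0.073,-0.01,20,60],[-0.14,0.1,-0.01,30,60],[-0.152,0.11,-0.01,32,60],[-0.152,0.11,-0.01,32,60]]]}}

```text
clock: 7.92
eef_pos: [0.4239, 0.2715, 0.1869]
tool_rot: [0.024, 1.0, -0.0, 0.0]
ft_force: [0.3, -0.1, -0.4]
grip_width: 0.0512
grasp_force: 0.0
```

>>> {"op": "move_arm", "data": {"moves": [[[0,0,0,0,60],[0,0,0,0,60]]]}}

```text
clock: 8.18
eef_pos: [0.4252, 0.2703, 0.1866]
tool_rot: [0.026, 1.0, -0.0, 0.0]
ft_force: [0.8, -0.2, -0.1]
grip_width: 0.0517
grasp_force: 0.0
```

```bash
python3 - <<'E'
from h import *
look('w4'); im=cv2.imread('pics/w4.png'); v=im.max(2)
m=(v<75); m[:,:190]=0; m[:,330:]=0
d=np.load('pics/w4.npz')
# project expected centre into the picture
from scipy.optimize import fsolve
uv=fsolve(lambda q:wray('w4',q,.018)[0,:2]-[.426,.2726],[260,200]); print(uv)
bar('w4',m,tuple(uv.astype(int)))
E
```

```text
8.18 [0.4252 0.2703 0.1866] close ang 87.05 w 0.0517 v 0.005
[282.05307061 192.45134143]
centre [0.4261 0.272 ] size [0.023  0.1388] ang 177.74 n 3200 px [[269.0, 120.0], [293.0, 120.0], [293.0, 256.0], [269.0, 256.0]]
```

>>> {"op": "move_arm", "data": {"moves": [[[0.001,0.0017,-0.05,0.7,60],[0.001,0.0017,-0.1,0.7,60],[0.001,0.0017,-0.15,0.7,60],[0.001,0.0017,-0.17,0.7,60],[0.001,0.0017,-0.17,0.7,60]]]}}

```text
clock: 8.85
eef_pos: [0.4241, 0.2713, 0.0148]
tool_rot: [0.019, 1.0, -0.001, -0.002]
ft_force: [0.6, 0.1, 1.0]
grip_width: 0.0513
grasp_force: 0.0
```

>>> {"op": "move_arm", "data": {"moves": [[[0,0,0,0,60],[0,0,-0.008,0,60],[0,0,-0.0125,0,60],[0,0,-0.0125,0,60],[0,0,-0.0125,0,60]]]}}

```text
clock: 9.48
eef_pos: [0.4251, 0.2729, 0.0044]
tool_rot: [0.018, 1.0, 0.0, 0.0]
ft_force: [0.5, 0.5, 0.2]
grip_width: 0.0513
grasp_force: 0.0
```

>>> {"op": "move_arm", "data": {"moves": [[[0,0,0,0,0],[0,0,0,0,0],[0,0,0,0,0],[0,0,0,0,0]]]}}

```text
clock: 9.98
eef_pos: [0.4253, 0.273, 0.0047]
tool_rot: [0.018, 1.0, 0.0, 0.0]
ft_force: [-0.8, 0.5, 4.8]
grip_width: 0.0226
grasp_force: 60.7
```

>>> {"op": "move_arm", "data": {"moves": [[[0,0,0.05,0,0],[0.01,-0.03,0.1,-10,0],[0.03,-0.08,0.13,-20,0],[0.05,-0.13,0.13,-30,0],[0.065,-0.19,0.13,-40,0]]]}}

```text
clock: 10.6
eef_pos: [0.491, 0.0816, 0.1346]
tool_rot: [0.361, 0.932, 0.0, 0.001]
ft_force: [0.8, 0.1, -1.3]
grip_width: 0.0227
grasp_force: 60.0
```

>>> {"op": "move_arm", "data": {"moves": [[[0.01,-0.05,0,-10,0],[0.019,-0.08,0,-20,0],[0.019,-0.08,0,-22.6,0],[0.019,-0.08,-0.04,-22.6,0],[0.019,-0.08,-0.04,-22.6,0]]]}}

```text
clock: 11.22
eef_pos: [0.5056, 0.0025, 0.0912]
tool_rot: [0.535, 0.845, -0.002, -0.003]
ft_force: [-1.0, -0.7, -0.5]
grip_width: 0.0224
grasp_force: 60.0
```

>>> {"op": "move_arm", "data": {"moves": [[[0,0,0,0,0],[0,0,0,0,0]]]}}

```text
clock: 11.48
eef_pos: [0.5101, 0.003, 0.0955]
tool_rot: [0.535, 0.845, 0.001, 0.001]
ft_force: [1.1, 0.6, -0.5]
grip_width: 0.0222
grasp_force: 60.0
```

>>> {"op": "move_arm", "data": {"moves": [[[-0.0004,-0.0005,-0.03,0,0],[-0.0004,-0.0005,-0.052,0,0],[-0.0004,-0.0005,-0.056,0,0],[-0.0004,-0.0005,-0.06,0,0],[-0.0004,-0.0005,-0.06,0,0]]]}}

```text
clock: 12.1
eef_pos: [0.5094, 0.0023, 0.035]
tool_rot: [0.535, 0.845, 0.0, 0.001]
ft_force: [0.4, -0.1, -0.9]
grip_width: 0.0223
grasp_force: 60.1
```

>>> {"op": "move_arm", "data": {"moves": [[[0,0,0,0,0],[0,0,0,0,0]]]}}

```text
clock: 12.35
eef_pos: [0.5091, 0.0022, 0.0348]
tool_rot: [0.535, 0.845, 0.0, 0.0]
ft_force: [0.3, 0.3, -1.3]
grip_width: 0.0221
grasp_force: 60.1
```

>>> {"op": "move_arm", "data": {"moves": [[[0.0005,0.0003,-0.0008,0,0],[0.0005,0.0003,-0.0008,0,0],[0.0005,0.0003,-0.0008,0,0]]]}}

```text
clock: 12.72
eef_pos: [0.5091, 0.0023, 0.0347]
tool_rot: [0.535, 0.845, -0.0, 0.0]
ft_force: [-3.2, -0.3, 7.4]
grip_width: 0.0228
grasp_force: 61.1
```

>>> {"op": "move_arm", "data": {"moves": [[[0,0,0,0,60],[0,0,0,0,60],[0,0,0,0,60]]]}}

```text
clock: 13.1
eef_pos: [0.5092, 0.0026, 0.0333]
tool_rot: [0.535, 0.845, -0.0, -0.0]
ft_force: [0.4, -0.6, 0.7]
grip_width: 0.0509
grasp_force: 0.0
```

>>> {"op": "move_arm", "data": {"moves": [[[0,0,0.05,0,60],[0,0,0.1,0,60],[0,0,0.15,0,60],[0.005,0.0,0.17,0,60],[0.005,0.0,0.17,0,60]]]}}

```text
clock: 13.72
eef_pos: [0.5156, 0.0026, 0.2052]
tool_rot: [0.535, 0.845, 0.001, 0.002]
ft_force: [0.3, 0.4, -0.5]
grip_width: 0.0512
grasp_force: 0.0
```

>>> {"op": "move_arm", "data": {"moves": [[[0,0,0,0,60],[0,0,0,0,60]]]}}

```text
clock: 13.98
eef_pos: [0.513, 0.0026, 0.2016]
tool_rot: [0.535, 0.845, -0.001, -0.002]
ft_force: [-0.6, -0.3, 0.3]
grip_width: 0.0515
grasp_force: 0.0
```

```bash
python3 -c "
from h import *
look('w5')
im=cv2.imread('pics/w5.png'); cv2.imwrite('pics/w5v.png',im)"
```

```text
13.97 [0.513  0.0026 0.2016] close ang 25.29 w 0.0515 v 0.007
```

View pics/w5v.png

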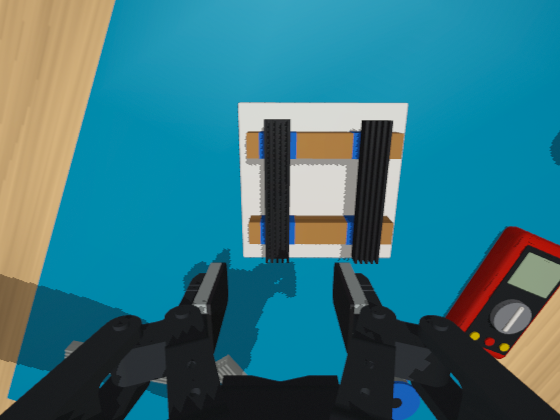

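Both black bars lie across both rails, the left at (277,190) and the right at (372,190). I'll check them numerically in the rack frame.

```bash
cat >> h.py <<'E'
def rackf(p,s=(0.55067,0.02102),t=25.3): return R.from_euler('z',-t,degrees=True).as_matrix()[:2,:2]@(np.array(p)-s)*1000
E
python3 - <<'E'
from h import *
im=cv2.imread('pics/w5.png'); v=im.max(2)
m=(v<75); m[264:]=0
for sd in [(283,190),(375,190)]:
    c,t=bar('w5',m,sd,.048); print(rackf(c).round(1))
E
```

```text
centre [0.5097 0.0012] size [0.0228 0.1386] ang 115.18 n 3415 px [[264.0, 120.0], [289.0, 120.0], [289.0, 262.0], [264.0, 262.0]]
[-45.5  -0.4]
centre [0.5898 0.038 ] size [0.0285 0.1387] ang 115.27 n 4093 px [[349.0, 263.0], [361.0, 118.0], [392.0, 121.0], [380.0, 265.0]]
[42.6 -1.3]
```

>>> {"op": "move_arm", "data": {"moves": [[[0.018,-0.057,-0.01,10,60],[0.036,-0.114,-0.01,20,60],[0.054,-0.17,-0.015,30,60],[0.07,-0.225,-0.015,34.7,60],[0.087,-0.277,-0.015,34.7,60]]]}}

```text
clock: 14.65
eef_pos: [0.601, -0.2762, 0.1871]
tool_rot: [0.259, 0.966, 0.0, -0.001]
ft_force: [0.8, -0.5, 0.4]
grip_width: 0.0513
grasp_force: 0.0
```

>>> {"op": "move_arm", "data": {"moves": [[[0,0,0,0,60],[0,0,0,0,60],[0,0,0,0,60]]]}}

```text
clock: 15.02
eef_pos: [0.6009, -0.273, 0.1883]
tool_rot: [0.258, 0.966, 0.0, -0.0]
ft_force: [-1.1, -0.4, 0.4]
grip_width: 0.0512
grasp_force: 0.0
```

```bash
python3 - <<'E'
from h import *
from scipy.optimize import fsolve
look('w6'); im=cv2.imread('pics/w6.png'); hsv=cv2.cvtColor(im,cv2.COLOR_BGR2HSV)
m=hsv[...,1]<70
uv=fsolve(lambda q:wray('w6',q,.018)[0,:2]-[.6,-.274],[260,200]); print(uv)
x,y=uv.astype(int); m[:,:x-60]=0; m[:,x+60:]=0; m[:70]=0;m[268:]=0
k,l,s,c=cv2.connectedComponentsWithStats(m.astype(np.uint8)); print(s[1:][s[1:,4]>200]); i=1+np.argmax(s[1:,4]); p=np.argwhere(l==i); bar('w6',m,tuple(p[len(p)//2][::-1]))
cv2.imwrite('pics/w6v.png',im[60:360,130:430])
E
```

```text
15.03 [ 0.6009 -0.273   0.1883] close ang 60.08 w 0.0512 v 0.01
[278.43189286 191.31036532]
[[ 265  121   27  137 3323]]
centre [ 0.6017 -0.2756] size [0.0245 0.1396] ang 149.89 n 3323 px [[265.0, 121.0], [291.0, 121.0], [291.0, 257.0], [265.0, 257.0]]
```

View pics/w6v.png

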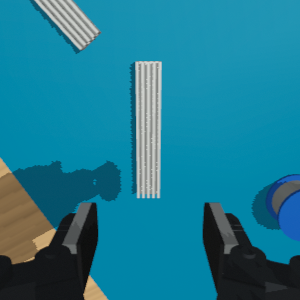

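The silver_a bar is centred between the fingers, crop (148,130), with its fins up. The spool is well clear. Grasping.

>>> {"op": "move_arm", "data": {"moves": [[[0.0008,-0.0026,-0.05,-0.2,60],[0.0008,-0.0026,-0.1,-0.2,60],[0.0008,-0.0026,-0.15,-0.2,60],[0.0008,-0.0026,-0.172,-0.2,60],[0.0008,-0.0026,-0.172,-0.2,60]]]}}

```text
clock: 15.7
eef_pos: [0.6002, -0.275, 0.0145]
tool_rot: [0.26, 0.966, 0.0, -0.002]
ft_force: [-1.1, -0.0, -0.5]
grip_width: 0.0515
grasp_force: 0.0
```

>>> {"op": "move_arm", "data": {"moves": [[[0,0,0,0,60],[0,0,-0.007,0,60],[0,0,-0.0115,0,60],[0,0,-0.0115,0,60],[0,0,-0.0115,0,60]]]}}

```text
clock: 16.32
eef_pos: [0.602, -0.2771, 0.005]
tool_rot: [0.261, 0.965, 0.0, 0.0]
ft_force: [-0.4, -0.2, 0.7]
grip_width: 0.0509
grasp_force: 0.0
```

>>> {"op": "move_arm", "data": {"moves": [[[0,0,0,0,0],[0,0,0,0,0],[0,0,0,0,0],[0,0,0,0,0]]]}}

```text
clock: 16.82
eef_pos: [0.6023, -0.2772, 0.0054]
tool_rot: [0.261, 0.965, -0.0, 0.0]
ft_force: [-0.4, 0.0, 3.2]
grip_width: 0.0221
grasp_force: 61.7
```

>>> {"op": "move_arm", "data": {"moves": [[[0,0,0.05,0,0],[-0.002,0.02,0.1,10,0],[-0.008,0.07,0.135,20,0],[-0.015,0.12,0.135,30,0],[-0.02,0.17,0.135,40,0]]]}}

```text
clock: 17.45
eef_pos: [0.5816, -0.1057, 0.1403]
tool_rot: [-0.088, 0.996, -0.0, 0.0]
ft_force: [-0.0, -0.2, -0.1]
grip_width: 0.0228
grasp_force: 61.2
```

>>> {"op": "move_arm", "data": {"moves": [[[-0.006,0.05,0,10,0],[-0.011,0.088,0,15.6,0],[-0.011,0.088,0,15.6,0],[-0.011,0.088,-0.04,15.6,0],[-0.011,0.088,-0.04,15.6,0]]]}}

```text
clock: 18.08
eef_pos: [0.5679, -0.0196, 0.0967]
tool_rot: [-0.219, 0.976, 0.001, -0.004]
ft_force: [-0.1, 0.2, 0.1]
grip_width: 0.0226
grasp_force: 61.2
```

>>> {"op": "move_arm", "data": {"moves": [[[0,0,0,0,0],[0,0,0,0,0],[0,0,0,0,0]]]}}

```text
clock: 18.45
eef_pos: [0.5718, -0.0194, 0.1011]
tool_rot: [-0.22, 0.976, -0.0, 0.001]
ft_force: [-0.0, -0.4, -0.2]
grip_width: 0.0225
grasp_force: 61.2
```

>>> {"op": "move_arm", "data": {"moves": [[[-0.0007,0.0003,-0.025,0,0],[-0.0007,0.0003,-0.038,0,0],[-0.0007,0.0003,-0.043,0,0],[-0.0007,0.0003,-0.0465,0,0],[-0.0007,0.0003,-0.0465,0,0]]]}}

```text
clock: 19.08
eef_pos: [0.5707, -0.0187, 0.0538]
tool_rot: [-0.22, 0.976, -0.0, 0.0]
ft_force: [-0.0, -1.2, -1.2]
grip_width: 0.022
grasp_force: 61.2
```

>>> {"op": "move_arm", "data": {"moves": [[[0,0,-0.0005,0,0],[0,0,-0.001,0,0],[0,0,-0.001,0,0]]]}}

```text
clock: 19.45
eef_pos: [0.5707, -0.0187, 0.0533]
tool_rot: [-0.22, 0.976, -0.0, 0.001]
ft_force: [-1.6, -0.2, 4.8]
grip_width: 0.0228
grasp_force: 61.9
```

Contact at 5 N. I'll release, rise, and move to silver_b at about (0.430,-0.292), bar angle 12°.

>>> {"op": "move_arm", "data": {"moves": [[[0,0,0,0,60],[0,0,0,0,60],[0,0,0,0,60]]]}}

```text
clock: 19.82
eef_pos: [0.5701, -0.0187, 0.0521]
tool_rot: [-0.22, 0.976, 0.0, -0.0]
ft_force: [1.3, 0.3, -0.4]
grip_width: 0.0512
grasp_force: 0.0
```

>>> {"op": "move_arm", "data": {"moves": [[[0,0,0.05,0,60],[0,0,0.1,0,60],[-0.02,-0.04,0.13,-5,60],[-0.04,-0.09,0.135,-13,60],[-0.065,-0.14,0.135,-13.3,60]]]}}

```text
clock: 20.45
eef_pos: [0.5055, -0.16, 0.1884]
tool_rot: [-0.105, 0.994, -0.001, 0.001]
ft_force: [0.9, -0.5, -0.5]
grip_width: 0.0513
grasp_force: 0.0
```

>>> {"op": "move_arm", "data": {"moves": [[[-0.025,-0.05,0,0,60],[-0.05,-0.1,0,0,60],[-0.075,-0.133,0,0,60],[-0.075,-0.133,0,0,60],[-0.075,-0.133,0,0,60]]]}}

```text
clock: 21.08
eef_pos: [0.4303, -0.2915, 0.1873]
tool_rot: [-0.105, 0.994, 0.0, 0.0]
ft_force: [0.2, 1.0, -0.2]
grip_width: 0.0511
grasp_force: 0.0
```

>>> {"op": "move_arm", "data": {"moves": [[[0,0,0,0,60],[0,0,0,0,60]]]}}

```text
clock: 21.32
eef_pos: [0.4309, -0.2908, 0.1874]
tool_rot: [-0.106, 0.994, 0.0, 0.0]
ft_force: [-0.5, 0.5, 0.5]
grip_width: 0.0512
grasp_force: 0.0
```

```bash
python3 - <<'E'
from h import *
from scipy.optimize import fsolve
look('w7'); im=cv2.imread('pics/w7.png'); hsv=cv2.cvtColor(im,cv2.COLOR_BGR2HSV)
m=hsv[...,1]<70
uv=fsolve(lambda q:wray('w7',q,.018)[0,:2]-[.43,-.292],[260,200]); print(uv)
x,y=uv.astype(int); m[:,:x-60]=0; m[:,x+60:]=0; m[:70]=0;m[268:]=0
k,l,s,c=cv2.connectedComponentsWithStats(m.astype(np.uint8)); print(s[1:][s[1:,4]>200]); i=1+np.argmax(s[1:,4]); p=np.argwhere(l==i); bar('w7',m,tuple(p[len(p)//2][::-1]))
c=vision.camera('top'); cv2.imwrite('pics/top7.png',c['color'][...,::-1])
E
```

```text
21.32 [ 0.4309 -0.2908  0.1874] close ang 102.21 w 0.0512 v 0.004
[278.63859612 190.40247016]
[[ 265  117   27  138 3388]]
centre [ 0.4299 -0.293 ] size [0.1393 0.0244] ang 11.88 n 3388 px [[265.0, 117.0], [291.0, 117.0], [291.0, 254.0], [265.0, 254.0]]
```

>>> {"op": "move_arm", "data": {"moves": [[[-0.001,-0.0018,-0.05,-0.3,60],[-0.001,-0.0018,-0.1,-0.3,60],[-0.001,-0.0018,-0.15,-0.3,60],[-0.001,-0.0018,-0.171,-0.3,60],[-0.001,-0.0018,-0.171,-0.3,60]]]}}

```text
clock: 22.05
eef_pos: [0.4279, -0.2922, 0.0146]
tool_rot: [-0.103, 0.995, 0.002, -0.002]
ft_force: [-1.0, -0.4, 0.1]
grip_width: 0.0513
grasp_force: 0.0
```

>>> {"op": "move_arm", "data": {"moves": [[[0,0,0,0,60],[0,0,-0.007,0,60],[0,0,-0.0115,0,60],[0,0,-0.0115,0,60],[0,0,-0.0115,0,60]]]}}

```text
clock: 22.68
eef_pos: [0.4293, -0.2936, 0.0051]
tool_rot: [-0.103, 0.995, -0.0, 0.0]
ft_force: [-0.2, 0.2, 0.5]
grip_width: 0.051
grasp_force: 0.0
```

>>> {"op": "move_arm", "data": {"moves": [[[0,0,0,0,0],[0,0,0,0,0],[0,0,0,0,0],[0,0,0,0,0]]]}}

```text
clock: 23.18
eef_pos: [0.4296, -0.2938, 0.0054]
tool_rot: [-0.103, 0.995, -0.0, 0.0]
ft_force: [-1.1, 0.0, 4.4]
grip_width: 0.0223
grasp_force: 60.9
```

>>> {"op": "move_arm", "data": {"moves": [[[0,0,0.05,0,0],[0.004,0.015,0.1,5,0],[0.02,0.06,0.135,10,0],[0.035,0.115,0.135,13.5,0],[0.05,0.17,0.135,13.5,0]]]}}

```text
clock: 23.8
eef_pos: [0.4797, -0.1222, 0.1403]
tool_rot: [-0.219, 0.976, -0.0, 0.001]
ft_force: [0.9, -0.6, -0.4]
grip_width: 0.0222
grasp_force: 60.3
```

>>> {"op": "move_arm", "data": {"moves": [[[0.015,0.055,0,0,0],[0.03,0.11,0,0,0],[0.045,0.155,0,0,0],[0.0514,0.1853,0,0,0],[0.0514,0.1853,-0.02,0,0]]]}}

```text
clock: 24.42
eef_pos: [0.5323, 0.0645, 0.1206]
tool_rot: [-0.221, 0.975, 0.0, 0.002]
ft_force: [-0.8, -0.7, -1.5]
grip_width: 0.0221
grasp_force: 60.3
```

>>> {"op": "move_arm", "data": {"moves": [[[0,0,-0.02,0,0],[0,0,-0.02,0,0],[0,0,-0.02,0,0],[0,0,-0.02,0,0]]]}}

```text
clock: 24.92
eef_pos: [0.5314, 0.0617, 0.1009]
tool_rot: [-0.219, 0.976, -0.0, 0.001]
ft_force: [-0.0, -0.3, -0.6]
grip_width: 0.0221
grasp_force: 60.3
```

>>> {"op": "move_arm", "data": {"moves": [[[-0.0004,-0.0002,-0.025,0,0],[-0.0004,-0.0002,-0.038,0,0],[-0.0004,-0.0002,-0.043,0,0],[-0.0004,-0.0002,-0.0465,0,0],[-0.0004,-0.0002,-0.0465,0,0]]]}}

```text
clock: 25.55
eef_pos: [0.5307, 0.0616, 0.0538]
tool_rot: [-0.219, 0.976, -0.0, 0.0]
ft_force: [-0.5, 0.4, -0.4]
grip_width: 0.0223
grasp_force: 60.4
```

>>> {"op": "move_arm", "data": {"moves": [[[0,0,-0.0005,0,0],[0,0,-0.001,0,0],[0,0,-0.001,0,0]]]}}

```text
clock: 25.92
eef_pos: [0.5306, 0.0616, 0.0533]
tool_rot: [-0.219, 0.976, -0.0, 0.001]
ft_force: [-1.4, -1.1, 5.7]
grip_width: 0.0224
grasp_force: 61.0
```

>>> {"op": "move_arm", "data": {"moves": [[[0,0,0,0,60],[0,0,0,0,60],[0,0,0,0,60]]]}}

```text
clock: 26.3
eef_pos: [0.5301, 0.0616, 0.0522]
tool_rot: [-0.219, 0.976, 0.0, -0.0]
ft_force: [0.2, -0.1, -0.9]
grip_width: 0.0512
grasp_force: 0.0
```

>>> {"op": "move_arm", "data": {"moves": [[[0,0,0.05,0,60],[0,0,0.1,0,60],[0.01,-0.01,0.15,0,60],[0.05,-0.02,0.18,0,60],[0.07,-0.03,0.18,0,60]]]}}

```text
clock: 26.92
eef_pos: [0.6035, 0.0314, 0.2361]
tool_rot: [-0.219, 0.976, -0.001, 0.004]
ft_force: [-0.5, -0.4, -0.9]
grip_width: 0.0513
grasp_force: 0.0
```

>>> {"op": "move_arm", "data": {"moves": [[[0,0,0,0,60],[0,0,0,0,60]]]}}

```text
clock: 27.18
eef_pos: [0.5992, 0.0317, 0.2315]
tool_rot: [-0.219, 0.976, 0.0, -0.001]
ft_force: [0.8, -0.9, -0.0]
grip_width: 0.0512
grasp_force: 0.0
```

```bash
python3 -c "
from h import *
look('w8')"
```

```text
27.18 [0.5992 0.0317 0.2315] close ang 115.3 w 0.0512 v 0.012
```

View pics/w8.png

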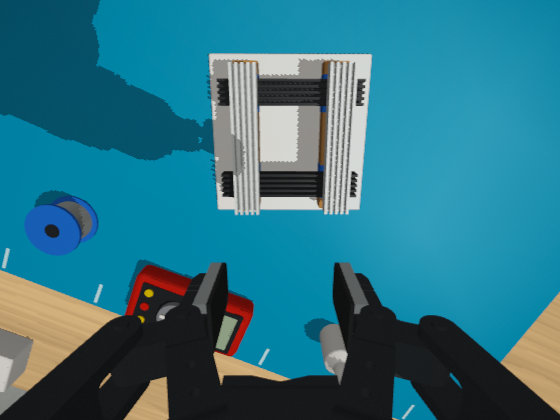

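The stack stands. The silver bars are at (245,137) and (338,137), and the black ends show evenly on both sides. The meter, spool and bottle look undisturbed. One numeric check before handing in.

```bash
python3 - <<'E'
from h import *
for q in [[(229,61.5),(257,61.5),(236,214),(260,214)],[(328,62),(354.5,62),(324,213),(349,213)]]:
    w=wray('w8',q,.066)[:,:2]; r=np.array([rackf(p) for p in w]); print(r.round(1).tolist(),r.mean(0).round(1))
w=wray('w8',[(222,184),(359,184),(217,92),(365,92)],.048)[:,:2]; print([rackf(p).round(1).tolist() for p in w])
E
```

```text
[[-69.4, -54.9], [-69.4, -30.5], [70.3, -54.7], [70.4, -30.6]] [  0.5 -42.7]
[[-69.0, 31.3], [-69.0, 54.4], [69.3, 33.6], [69.3, 58.7]] [ 0.2 44.5]
[[43.7, -70.3], [43.7, 71.0], [-45.3, -70.2], [-45.3, 70.0]]
```

```bash
python3 - <<'E'
from h import *
im=cv2.imread('pics/w8.png'); hsv=cv2.cvtColor(im,cv2.COLOR_BGR2HSV)
for cols in [(226,264),(320,358)]:
  for v in (75,100,125,150,175,200):
    b=im[v,cols[0]:cols[1]].astype(int); print(v,cols[0],b.max(1).tolist() if v in(100,175) else '')
E
```

```text
75 226 
100 226 [27, 25, 27, 145, 196, 208, 181, 126, 128, 177, 203, 208, 181, 131, 131, 177, 203, 209, 175, 127, 137, 189, 209, 209, 175, 135, 141, 189, 210, 210, 175, 97, 56, 47, 48, 49, 48, 49]
125 226 
150 226 
175 226 [42, 41, 40, 30, 24, 22, 26, 169, 201, 165, 101, 123, 161, 191, 204, 172, 124, 131, 184, 205, 196, 160, 133, 162, 195, 206, 180, 142, 136, 185, 207, 198, 161, 92, 47, 47, 47, 48]
200 226 
75 320 
100 320 [27, 26, 27, 28, 26, 26, 61, 86, 116, 192, 216, 208, 174, 118, 118, 192, 216, 207, 170, 112, 118, 192, 216, 200, 174, 133, 118, 192, 216, 198, 148, 98, 142, 199, 216, 184, 99, 47]
125 320 
150 320 
175 320 [22, 23, 23, 59, 86, 118, 193, 217, 192, 142, 104, 167, 208, 209, 209, 171, 117, 193, 217, 199, 149, 97, 167, 208, 217, 180, 107, 117, 193, 217, 190, 121, 71, 71, 71, 72, 72, 133]
200 320
```

```bash
python3 - <<'E'
from h import *
for q in [[(229,100),(256.5,100),(233,175),(258.5,175)],[(328.5,100),(355.7,100),(325.5,175),(350.8,175)]]:
    print([rackf(p).round(1).tolist() for p in wray('w8',q,.066)[:,:2]])
job.job_done()
E
```

```text
[[-37.7, -56.5], [-37.7, -31.7], [30.7, -55.9], [30.7, -31.3]]
[[-37.7, 33.2], [-37.7, 57.7], [30.7, 33.4], [30.8, 57.9]]
the job is handed in; nothing more can be done
```

The job is handed in at about 27 s on the robot's clock: both black bars lie across the blue marks and both silver bars lie across them above the rails, all fins up and measured within about 1 to 2 mm of centre, and the meter, bottle and spool were not touched.

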